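# Set the easel leg to its length mark and hold it clamped

### The arm

A 7-joint arm with a two-finger parallel gripper is mounted at the origin on a cart in front of the work surface, level with it; the furniture and walls round the work are solid. World frame = base frame: x ahead of the robot, y to its left, z up, the work surface at z = 0. Lengths are in m, angles in degrees, forces in N, time in s.
With the tool pointing down it reaches from about 0.4 to 0.85 m from the base axis. Payload 4.5 kg.
Tool frame: the origin (TCP) lies at the centre of the arm's flange, where the gripper is bolted on; the fingertips stand 173 mm ahead of it and the grasp point (between the pads) lies 155 mm ahead of it; z points along the fingers, y is the line along which they close (so a half turn about z gives the same grasp; the last joint's range is limited). The gripper opens to 85 mm and grips with 20 to 120 N. Pads are 22 mm wide; open, the fingers measure 114 mm over their backs; the gripper's body (76 mm by 85 mm) begins 54 mm behind the grasp point. The pads swing forward as they close: fully open they stand 13 mm farther back than shut.
Start: joints at [-70.772, 39.483, -11.15, 89.685, 9.013, 51.709, -12.324], TCP at [0.186, 0.597, 0.405] pointing down, gripper open.
Joint ranges: [-172.22, 172.22], [-26.19, 119.32], [-84.43, 86.54], [7.71, 146.69], [-57.33, 237.33], [2.42, 119.75], [-152.13, 152.13]. Speed limits (degrees/s): [147.25, 147.25, 180, 180, 180, 180, 180].

### API

Orientations are given as [roll, pitch, yaw] about the fixed x, y, z axes, in that order (R = Rz(yaw) Ry(pitch) Rx(roll)).
In Python, from workcell import state, read_camera, camera_info, hand_in gives the robot as it stands.
- The arm moves only by the tool carry_out, never from a script. Its argument "increments" is a list that holds one entry, the list of rows, each a list of 7 numbers: the shift along the tool's x, y, z in mm, then the turn, a rotation vector about the tool's x, y, z in degrees, then the finger opening in mm, from 0 to 85.4. A call has 1 to 8 rows; each row is the pose to reach, as a shift and turn from the pose commanded when the call began, along the tool's axes at that moment; what a row does not reach only later rows make up. A row lasts 1/10 s, in which the tool goes at most 50 mm and 8.59 degrees, less where a joint would pass 70% of its speed; a pose out of reach is approached as far as the arm can. A call with a gripper value outside its range is refused whole. The fingers move at their own pace and stop on an object; "grip_force" is the grip in N (left out, the last holds). Time passes only in rows, so rows that repeat a pose let the fingers close. It gives the time, the measured TCP pose, the force, the opening and the grip force at its end, in the units of the state.
- state(): the state, without advancing time (a new reading comes with each control period).
- read_camera(name): name is "side" or "top"; returns the picture (480x640x3 uint8, blue, green, red); there is no depth.
- camera_info(name): a dict with "fx", "fy", "cx", "cy" (pixels), "k1" (the pictures are not rectified: a ray, as slopes to the right and down, at radius r is drawn at 1 + k1 r^2 times it, then the intrinsics apply), "R" (3x3) and "t" (3): a world point X has camera coordinates R X + t. Camera axes: x right, y down, z forward; pixel columns grow to the right and rows downward; lengths in m; the calibration is good to about 2 mm. A picture is of the moment at which its call begins. camera_info takes no time and is no camera call.
- hand_in(): hands the job in; it is judged then, once.
The state is a dict: "clock": time; "q": joint angles; "joint_vel": joint speeds; "effort": joint torques, N m; "tcp_pos": TCP position; "orientation": TCP orientation; "force": force on the tool from outside, world axes, zero at the start; "wrist_torque": the same for the moment, N m; "opening": opening from 0.0 (shut) to 1.0 (fully open); "finger_force": force on a finger pad.
Only numpy, scipy, OpenCV 4.12 (cv2) and the standard library are available. Lean on these libraries where they do the work, as an engineer would, in place of code of your own. Each camera call takes 0.05 s, during which the arm holds its last target. There are 200 camera calls.

### The job

The wooden sliding leg of the display easel lies on its board in front of you: turn the crossbar on the leg square, so that its small nose faces along the leg at the raised line, then draw the leg out by the crossbar, against its spring and with the steel cam lever still open, until the leg's pointer stands level with the point of the index block that marks the length. Keeping the leg there, squeeze the cam lever fully shut against the leg, and finish while still holding: do not let go of leg or lever at the end, because the clamp screw is only tightened afterwards. Leave the other things on the table alone.

Things in the scene. Friction and masses are not known exactly. Their poses are not given: they have to be found in the camera images.
- easel: Fixed wooden board, 268 x 110 x 10 mm, carrying the leg. Origin on the table, under the leg's centre line. Axes: -x is the way the leg is drawn out (about the robot's left), +y the index side, -y the lever side (nearer the robot). Board: x -173 to +95 mm. Tube and black collar (y +-17, top z 56) stand at x > -5; before it the space beside the leg is free down to z = 10 but for lever and index.
- leg: Wooden sliding bar, 14 mm wide (easel y +-7), z = 22 to 46 mm, its end cap at easel x = -103 when fully in. Origin and axes are the easel's when fully in. Slides only along easel -x, 0 to 85 mm. A spring of 4 to 5 N always pulls it fully in, where it starts; only the hand keeps it out, the shut lever does not.
- crossbar (a joint): Swivel angle (rad) of the crossbar about a vertical pin on the leg; 0 = square across the leg, its nose pointing along the leg to easel -x at the raised line on the leg's top; positive is anticlockwise from above. Starts at -0.9 to -0.45; stays where it is left (friction 0.06 N m).
- bar_mid (a point): Centre of the crossbar, on its pin, z = 55.5 mm; at easel x = -45, y = 0 with the leg in. Wooden bar 120 mm long (own y), 14 thick (own x), z = 49 to 62, on top of the leg and above the lever; a 7 mm steel nose on its -x side, z 50 to 59. Once square, two open fingers fit down past it on its +x (collar) side, one on each side of leg and lever, to draw it along -x.
- pointer_tip (a point): Tip of the small steel pointer that sticks out from the leg's index side near its end; it moves with the leg. At easel x = -85 mm with the leg fully in, y = 22, z = 28. Axes as the easel's.
- mark_tip (a point): Point of the aluminium index block (12 x 24 mm, top at z = 41, small black knob) on a track at the board's +y edge; it stays put and faces the leg. At easel x = -120 to -155 mm, y = 29, z = 28. Axes as the easel's. The length is right when pointer_tip has the same easel x as mark_tip.
- lever: Steel cam lever, a bar 8 mm thick, z = 22 to 46 mm, beside the leg, reaching to easel x = -120. Origin on its vertical pin at easel (2, -20) mm, table height; its x axis is the easel's when shut. Shut it lies at easel y -8 to -16: leg and lever then measure 23 mm together (y +7 to -16). Starts open by 0.19 to 0.25 rad, tip away from the leg (outer side 41 mm off centre at x = -95); stays as left.
- lever_tip (a point): Centre of the free end of the lever arm, at z = 34 mm; shut at easel x = -116, y = -12 mm.
- tape_roll: Bystander: roll of tape, 77 mm across, 19 high, behind the board near the tube.
- gift_cube: Bystander: small wrapped gift box, 64 x 64 x 56 mm, standing beyond the board's -x end.
- pencil: Bystander: pencil, 136 mm, lying right of the jar.
- cocoa_tin: Bystander: round tin with a lid, 68 mm across, 91 high, on the right beyond the jar.
- tasting_bowl: Bystander: white bowl of samples, 150 mm across, 83 high, on the right.
- scoop: Bystander: wooden scoop, 177 mm, at the right front.
- mallet: Bystander: wooden mallet, 189 mm, at the right rear.
- nut_slab: Bystander: slab of nut brittle, 101 x 127 x 18 mm, behind the fixed, tall glass bean jar (not to be hit) that stands right of the board at world x 0.48, y -0.09 m, about 170 mm across and 215 mm high.

How it is judged:
By the outcome, as a careful person would: the job done as asked, in the order asked, and still so for the second after the job is handed in, while the arm keeps its last pose, push and grip.
It also fails if it takes over 45 s, if anything falls off the work surface, if the arm or the gripper's body presses on something with over 40 N, if the wrist force passes 120 N, or if a joint passes its speed limit or range.

## Working session

There is one attempt and no reset: what is moved stays moved. The work goes in short steps, Python scripts to look and compute and a tool call to move; the robot and the scene stay as the last step left them, time stands still between calls to the robot, and variables do not carry over. Pictures are saved under pics/ and viewed, at most 10 in all, crops included, and the job is handed in when it is done.

Besides the shell and the picture viewer there is one more tool, called as name([rows], argument=value, ...), one row to a line, values as JSON. carry_out: Moves the arm, as the interface text tells. Its arguments: {"type":"object","properties":{"increments":{"type":"array","items":{"type":"array","items":{"type":"array","items":{"type":"number"}}}},"grip_force":{"type":"number"}},"required":["increments"]}

```bash
mkdir -p pics
python3 - <<'E'
from workcell import *
import cv2
for n in("top","side"):
    cv2.imwrite(f"pics/{n}0.png",read_camera(n)); print(n,camera_info(n))
print(state())
E
```

```text
top {'fx': 531.5162139650886, 'fy': 531.5162139650886, 'cx': 320.5661830471534, 'cy': 242.25464159380215, 'k1': 0.038534865197754536, 'R': array([[-0.02162124, -0.99970885, -0.01071115],
       [-0.98477264,  0.02314428, -0.17229968],
       [ 0.17249742,  0.00682272, -0.98498634]]), 't': array([-0.0380503 ,  0.58621936,  1.32589096])}
side {'fx': 571.9283808396959, 'fy': 571.9283808396959, 'cx': 324.05944100343305, 'cy': 240.67541879655482, 'k1': -0.04686137334954971, 'R': array([[ 0.99889223,  0.04312006,  0.01884089],
       [ 0.03867159, -0.52410341, -0.85077619],
       [-0.02681095,  0.85056233, -0.52519034]]), 't': array([-0.55993893,  0.01217861,  1.67684394])}
{'clock': 0.1, 'q': array([-70.77063716,  39.52822143, -11.14302975,  89.73810532,
         9.01164012,  51.71011766, -12.32472152]), 'joint_vel': array([ 0.01031935, -0.10603722, -0.00486391, -0.0716214 , -0.04625308,
       -0.09914336,  0.0267611 ]), 'effort': array([-3.93140988e-03, -5.40599442e+01, -1.27164166e+00, -1.58982325e+01,
        9.41037579e-03,  4.44579768e-03,  8.19775522e-06]), 'tcp_pos': array([0.18573405, 0.59645862, 0.40396851]), 'orientation': array([-1.79905430e+02,  7.60217109e-03,  1.62708840e+02]), 'force': array([-0.44894798,  0.11495928,  1.29169365]), 'wrist_torque': array([-0.02798951, -0.00044176,  0.04388687]), 'finger_force': 0.0, 'opening': 1.0027870231232083}
```

View pics/top0.png

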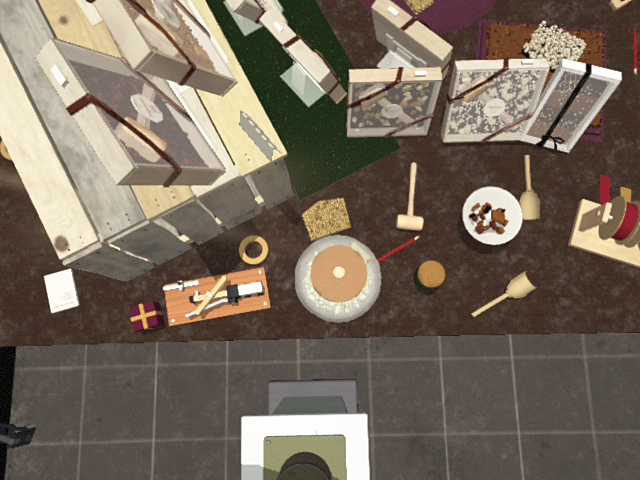

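View pics/side0.png

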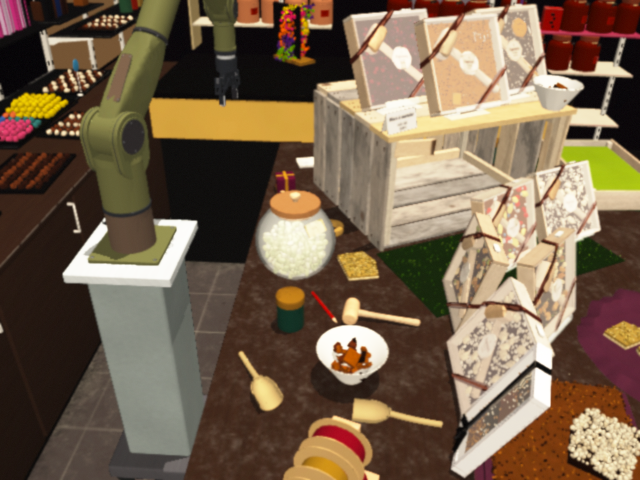

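The top view shows the board at columns 165–270, rows 268–325; in the side view it is hidden behind the jar at (295,240). I'll enlarge the board in the top view.

Run:
```python
import cv2
a=cv2.imread("pics/top0.png")[260:332,155:280]
a=cv2.resize(a,None,fx=6.4,fy=6.4,interpolation=cv2.INTER_CUBIC)
for i in range(0,125,10): cv2.putText(a,str(155+i),(int(i*6.4),8),0,.3,(255,255,255),1)
for i in range(0,72,10): cv2.putText(a,str(260+i),(0,int(i*6.4)+8),0,.3,(255,255,255),1)
cv2.imwrite("pics/c0.png",a)
```

```text
(no output)
```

View pics/c0.png

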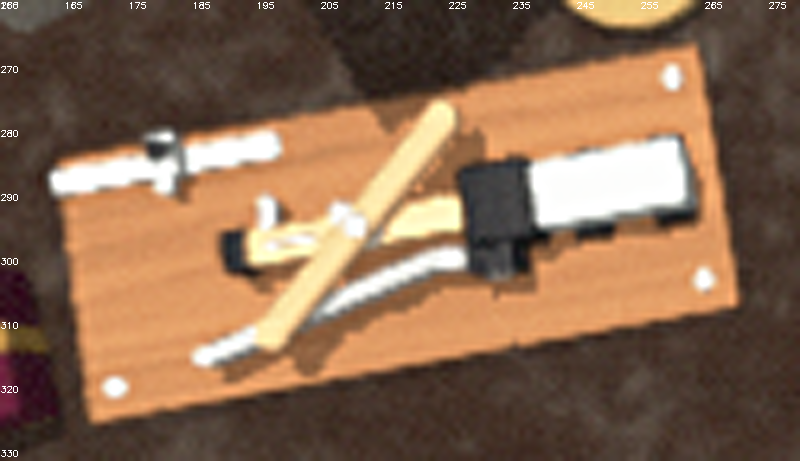

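The crop shows the board corners at crop (60,160), (695,43), (740,303) and (92,423), the crossbar from (443,108) to (272,342), and the pointer tip near (267,200). The index block is at about (168,190) and the lever tip at (205,357). I'll fit the pose to these.

```bash
cat > h.py <<'E'
import numpy as np
from workcell import *
from scipy.optimize import least_squares
def proj(X,n="top"):
    c=camera_info(n); p=np.atleast_2d(X)@c["R"].T+c["t"]; s=p[:,:2]/p[:,2:]
    s=s*(1+c["k1"]*(s**2).sum(1,keepdims=True)); return s*[c["fx"],c["fy"]]+[c["cx"],c["cy"]]
def unproj(uv,z,n="top"):
    return np.array(least_squares(lambda p:(proj([[p[0],p[1],z]],n)[0]-uv),[.5,.2]).x)
def crop(d,s=6.4,o=(155,260)): return (np.array(d,float)+.5)/s-.5+np.array(o)
def W(e,P):  # easel pts (mm) -> world
    e=np.atleast_2d(e)/1000.; c,s=np.cos(P[2]),np.sin(P[2])
    return np.c_[P[0]+c*e[:,0]-s*e[:,1],P[1]+s*e[:,0]+c*e[:,1],e[:,2]]
def E(w,P):
    c,s=np.cos(P[2]),np.sin(P[2]); d=np.array(w)[:2]-P[:2]
    return 1000*np.array([c*d[0]+s*d[1],-s*d[0]+c*d[1]])
E
python3 - <<'E'
from h import *
e=np.array([[-173,55,10],[95,55,10],[95,-55,10],[-173,-55,10],[-45,0,62],[-85,22,30]])
d=crop([[60,160],[695,43],[740,303],[92,423],[357,225],[267,197]])
r=least_squares(lambda P:(proj(W(e,P))-d).ravel(),[.45,.2,-1.5])
P=r.x;print(P,np.degrees(P[2]),r.fun.reshape(-1,2).round(2))
np.save("P.npy",P)
for n,c,z in[("bartop",(443,108),.062),("barbot",(272,342),.062),("levtip",(205,357),.046),("marktip",(168,192),.03),("markknob",(160,145),.045),("pointer",(267,200),.028),("nose",(347,218),.059)]:
    w=unproj(crop(c),z);print(n,w.round(4),E(w,P).round(1))
E
```

```text
[ 0.46257659  0.18566524 -1.4110691 ] -80.84830399701065 [[-0.74 -0.1 ]
 [ 0.67 -0.28]
 [ 0.44  0.22]
 [-0.31  0.48]
 [-0.11 -0.06]
 [ 0.07 -0.3 ]]
bartop [0.5008 0.1964] [-4.5 39.5]
barbot [0.4103 0.2624] [-84.  -39.4]
levtip [0.4058 0.2926] [-114.6  -39.1]
marktip [0.473  0.3133] [-124.3   30.6]
markknob [0.4906 0.3129] [-121.1   47.8]
pointer [0.469  0.2737] [-85.9  20.3]
nose [0.4584 0.2344] [-48.8   3.6]
```

```bash
cat >> h.py <<'E'
from scipy.spatial.transform import Rotation as Ro
def go(ex,ey,z,th=0,frm=None):
    """shift(mm), turn(deg) from measured (or given) pose to easel ex,ey, TCP z(mm), bar-angle th(deg); tool x=-easel x, tool y=easel y at th=0"""
    P=np.load("P.npy"); s=state()
    p0,R0=(s["tcp_pos"],Ro.from_euler("xyz",s["orientation"],degrees=True)) if frm is None else frm
    p=W([[ex,ey,z]],P)[0]; R=Ro.from_euler("xyz",[180,0,np.degrees(P[2])+180+th],degrees=True)
    print("shift",(R0.inv().apply(p-p0)*1000).round(1),"turn",(R0.inv()*R).as_rotvec(degrees=True).round(2))
    return p,R
def where():
    P=np.load("P.npy");s=state();print("t",s["clock"],"easel",E(s["tcp_pos"],P).round(1),"z",(s["tcp_pos"][2]*1000).round(1),"yaw",(s["orientation"]-[0,0,np.degrees(P[2])+180]).round(2),"F",s["force"].round(1),"op",round(s["opening"]*85.4,1),"ff",s["finger_force"],"q",s["q"].round(0))
E
python3 -c "
from h import *
where(); go(-67.6,-22.6,320,-45); go(-67.6,-22.6,226,-45)"
```

```text
t 0.1 easel [-449.6 -208. ] z 404.0 yaw [-1.7991e+02  1.0000e-02  6.3560e+01] F [-0.4  0.1  1.3] op 85.6 ff 0.0 q [-71.  40. -11.  90.   9.  52. -12.]
shift [-336.1 -259.3   84.4] turn [-6.0000e-02  9.0000e-02  1.0856e+02]
shift [-336.1 -259.2  178.4] turn [-6.0000e-02  9.0000e-02  1.0856e+02]
```

carry_out([
  [[-34, -26, 8, 0, 0, 8, 40], [-67, -52, 17, 0, 0, 16, 40], [-101, -78, 25, 0, 0, 24, 40], [-134, -104, 34, 0, 0, 32, 40], [-168, -130, 42, 0, 0, 40, 40], [-202, -156, 50, 0, 0, 48, 40], [-235, -182, 59, 0, 0, 56, 40], [-269, -208, 68, 0, 0, 64, 40]],
], grip_force=20)

```text
clock: 0.9
tcp_pos: [0.3813, 0.3168, 0.3363]
orientation: [-180.0, 0.0, 98.4]
force: [0.4, 0.5, 0.2]
opening: 0.471
finger_force: 0.0
```

```bash
python3 -c "
from h import *
where(); go(-67.6,-22.6,320,-45); go(-67.6,-22.6,226,-45)"
```

```text
t 0.9 easel [-142.4  -59.3] z 336.3 yaw [-180.      0.     -0.74] F [0.4 0.5 0.2] op 40.3 ff 0.0 q [-47.  36.   4. 116.  -5.  28. -32.]
shift [-74.3  37.7  16.3] turn [-0.    0.   44.26]
shift [-74.3  37.7 110.3] turn [-0.    0.   44.26]
```

carry_out([
  [[-20, 10, 4, 0, 0, 8, 40], [-40, 20, 8, 0, 0, 16, 40], [-60, 30, 12, 0, 0, 24, 40], [-74.5, 37.5, 16, 0, 0, 32, 40], [-74.5, 37.5, 16, 0, 0, 40, 40], [-74.5, 37.5, 40, 0, 0, 44.3, 40], [-74.5, 37.5, 60, 0, 0, 44.3, 40], [-74.5, 37.5, 60, 0, 0, 44.3, 40]],
])

```text
clock: 1.7
tcp_pos: [0.4283, 0.25, 0.2747]
orientation: [-179.9, 0.2, 54.4]
force: [0.9, -0.8, 0.2]
opening: 0.461
finger_force: 0.0
```

```bash
python3 -c "
from h import *
import cv2
where(); go(-67.6,-22.6,226,-45)
a=read_camera('top')[230:335,140:280]
cv2.imwrite('pics/c1.png',cv2.resize(a,None,fx=5.6,fy=5.6,interpolation=cv2.INTER_CUBIC))"
```

```text
t 1.7 easel [-69.  -23.6] z 274.7 yaw [-179.88    0.25  -44.72] F [ 0.9 -0.8  0.2] op 39.4 ff 0.0 q [-42.  43.  10. 119. -21.  20. -50.]
shift [-0.   1.8 48.7] turn [-0.12  0.25  0.28]
```

View pics/c1.png

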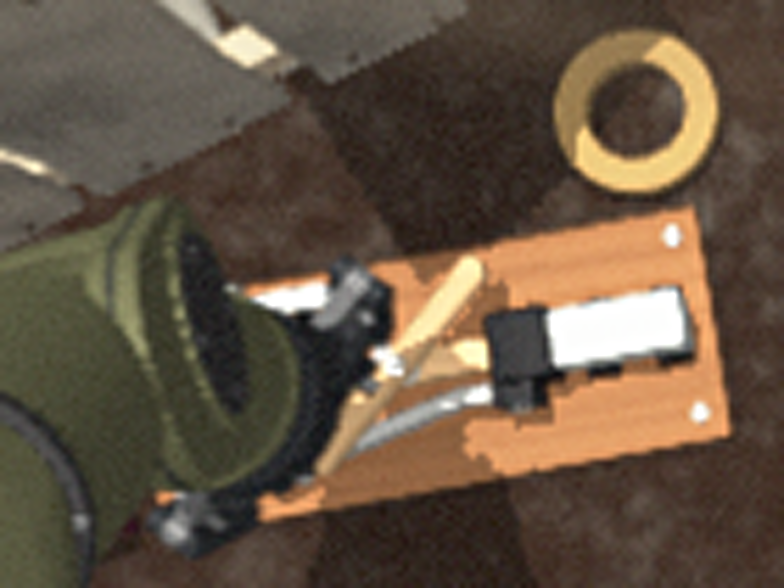

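The hand is over the lower half of the crossbar with its closing line across the bar. The bar runs from (475,265) to (330,470) in this crop, and the far finger is at (355,295). I'll go down and close.

carry_out([
  [[0, 2, 20, 0, 0, 0, 40], [0, 2, 40, 0, 0, 0, 40], [0, 2, 48.5, 0, 0, 0, 40], [0, 2, 48.5, 0, 0, 0, 40], [0, 2, 48.5, 0, 0, 0, 10], [0, 2, 48.5, 0, 0, 0, 10], [0, 2, 48.5, 0, 0, 0, 10], [0, 2, 48.5, 0, 0, 0, 10]],
])

```text
clock: 2.55
tcp_pos: [0.4357, 0.2487, 0.2345]
orientation: [179.4, -0.8, 54.2]
force: [2.4, -4.0, 47.4]
opening: 0.221
finger_force: 23.7
```

Run:
```python
from h import *
where()
for a in (-45,-37,-29,-21,-13,-5,0,3):
    t=np.radians(a); go(-45+32*np.sin(t),-32*np.cos(t),226,a)
```

```text
t 2.55 easel [-66.5 -16.5] z 234.5 yaw [179.43  -0.82 -44.96] F [ 2.4 -4.  47.4] op 18.9 ff 23.702133977785707 q [-39.  48.   7. 119. -22.  13. -49.]
shift [-3.7 -5.2  8.4] turn [ 0.57 -0.82  0.04]
shift [-8.1 -4.9  8.4] turn [ 0.63 -0.78 -7.96]
shift [-12.5  -4.    8.3] turn [  0.68  -0.74 -15.96]
shift [-16.7  -2.4   8.3] turn [  0.74  -0.69 -23.96]
shift [-20.6  -0.4   8.2] turn [  0.79  -0.64 -31.96]
shift [-24.2   2.3   8.2] turn [  0.84  -0.59 -39.96]
shift [-26.3   4.1   8.2] turn [  0.87  -0.55 -44.96]
shift [-27.4   5.4   8.2] turn [  0.88  -0.53 -47.96]
```

The fingers met something, with 47 N upward on the tool. I'll lift off and look.

carry_out([
  [[0, 0, -12, 0, 0, 0, 10], [0, 0, -12, 0, 0, 0, 10]],
])

```text
clock: 2.75
tcp_pos: [0.4316, 0.2494, 0.2427]
orientation: [179.9, -0.2, 54.4]
force: [-1.2, 0.8, -0.9]
opening: 0.116
finger_force: 0.0
```

```bash
python3 -c "
from h import *
import cv2
where()
a=read_camera('top')[230:335,140:280]
cv2.imwrite('pics/c2.png',cv2.resize(a,None,fx=5.6,fy=5.6,interpolation=cv2.INTER_CUBIC))"
```

```text
t 2.75 easel [-67.8 -20.4] z 242.7 yaw [179.9   -0.24 -44.75] F [-1.2  0.8 -0.9] op 9.9 ff 0.0 q [-40.  47.   8. 119. -22.  15. -49.]
```

View pics/c2.png

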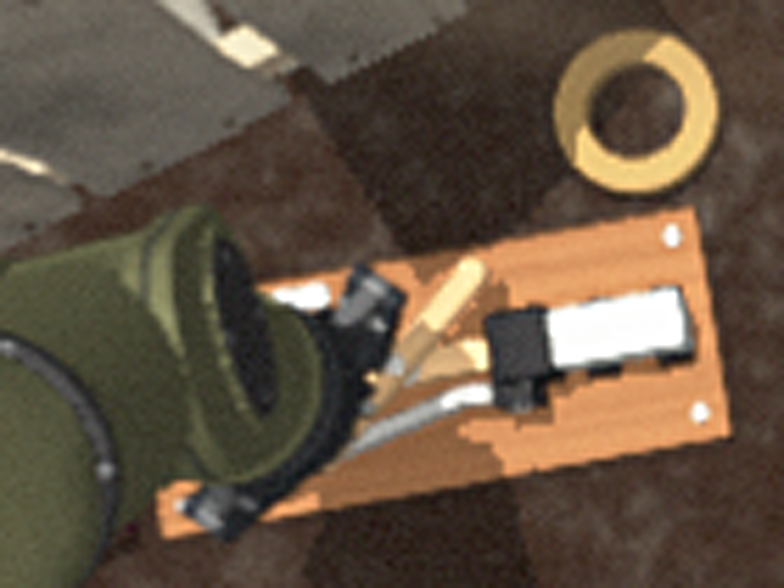

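The fingertips stood on the bar's top (z 62), because I had the closing line along the bar. The bar did not move. The better method is fingers open and straddling on the collar side, pushing along -x: the +y finger then swings the bar square at about 1.5 N, below the 4 N spring, before the leg moves.

```bash
python3 -c "
from h import *
where(); go(20,-6,270,0); go(20,-6,188,0)"
```

```text
t 2.8 easel [-68.  -20.8] z 241.6 yaw [ 1.7995e+02 -1.6000e-01 -4.4730e+01] F [-0.2 -0.5 -0.2] op 10.1 ff 0.0 q [-40.  47.   8. 119. -22.  15. -49.]
shift [-52.   72.5 -28.4] turn [  0.11  -0.13 -44.73]
shift [-52.2  72.4  53.6] turn [  0.11  -0.13 -44.73]
```

carry_out([
  [[0, 0, -28, 0, 0, -6, 75], [-12, 16, -28, 0, 0, -14, 75], [-26, 34, -28, 0, 0, -22, 75], [-40, 52, -28, 0, 0, -30, 75], [-52, 72.5, -28, 0, 0, -38, 75], [-52, 72.5, -28, 0, 0, -44.7, 75], [-52, 72.5, -28, 0, 0, -44.7, 75], [-52, 72.5, -28, 0, 0, -44.7, 75]],
])

```text
clock: 3.6
tcp_pos: [0.4592, 0.1651, 0.2679]
orientation: [-180.0, -0.0, 99.0]
force: [-0.5, 0.7, -0.5]
opening: 0.879
finger_force: 0.0
```

```bash
python3 -c "
from h import *
import cv2
where(); go(20,-6,188,0)
a=read_camera('top')[230:335,140:280]
cv2.imwrite('pics/c3.png',cv2.resize(a,None,fx=5.6,fy=5.6,interpolation=cv2.INTER_CUBIC))"
```

```text
t 3.6 easel [19.8 -6.6] z 267.9 yaw [-1.7996e+02 -3.0000e-02 -1.6000e-01] F [-0.5  0.7 -0.5] op 75.0 ff 0.0 q [-25.  43.  -1. 120.   2.  17. -18.]
shift [-0.2  0.7 79.9] turn [-0.04 -0.03 -0.16]
```

View pics/c3.png

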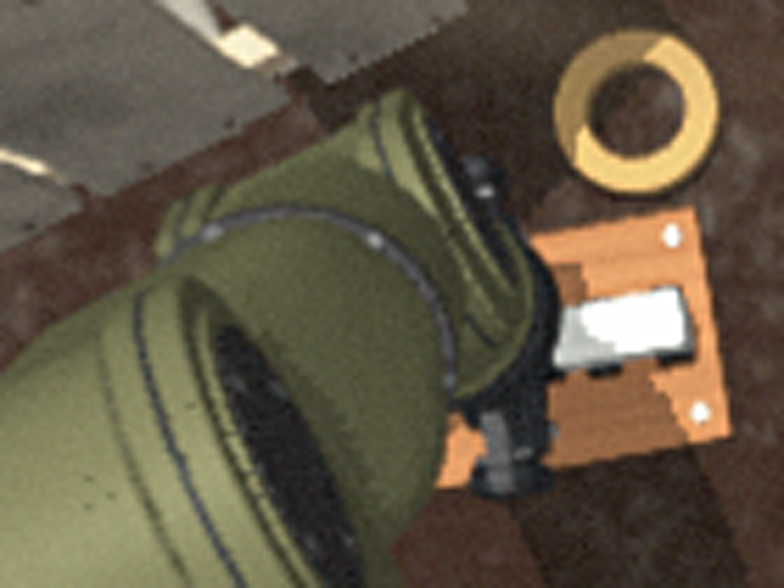

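The arm hides the bar, but the near finger at (510,470) stands clear beside the tube at (620,325). Descend.

carry_out([
  [[0, 0.5, 25, 0, 0, 0, 75], [0, 0.5, 50, 0, 0, 0, 75], [0, 0.5, 70, 0, 0, 0, 75], [0, 0.5, 79.5, 0, 0, 0, 75], [0, 0.5, 79.5, 0, 0, 0, 75]],
])

```text
clock: 4.15
tcp_pos: [0.4594, 0.1652, 0.1877]
orientation: [-179.9, 0.0, 99.1]
force: [0.1, -0.1, 0.5]
opening: 0.875
finger_force: 0.0
```

```bash
python3 -c "
from h import *
where(); go(-10,-6,188,0);go(-27,-6,188,0)"
```

```text
t 4.15 easel [19.7 -6.4] z 187.7 yaw [-1.7988e+02  3.0000e-02 -2.0000e-02] F [ 0.1 -0.1  0.5] op 74.7 ff 0.0 q [-25.  52.  -0. 121.   2.   7. -18.]
shift [29.7  0.4 -0.3] turn [-0.12  0.03 -0.02]
shift [46.7  0.4 -0.3] turn [-0.12  0.03 -0.02]
```

carry_out([
  [[5, 0, 0, 0, 0, 0, 75], [10, 0, 0, 0, 0, 0, 75], [15, 0, 0, 0, 0, 0, 75], [20, 0, 0, 0, 0, 0, 75], [25, 0, 0, 0, 0, 0, 75], [25, 0, 0, 0, 0, 0, 75]],
])

```text
clock: 4.75
tcp_pos: [0.4569, 0.1895, 0.1894]
orientation: [179.8, 0.0, 99.0]
force: [4.0, -1.8, -2.0]
opening: 0.876
finger_force: 1.9
```

```bash
python3 -c "
from h import *
where();print(state()['wrist_torque'])"
```

```text
t 4.75 easel [-4.7 -5. ] z 189.4 yaw [ 1.7984e+02  2.0000e-02 -1.1000e-01] F [ 4.  -1.8 -2. ] op 74.8 ff 1.8511877954006195 q [-28.  52.  -0. 120.   1.   8. -20.]
[-0.58205191 -0.57775365 -0.22158252]
```

carry_out([
  [[4, 0, 0, 0, 0, 0, 75], [8, 0, 0, 0, 0, 0, 75], [12, 0, 0, 0, 0, 0, 75], [16, 0, 0, 0, 0, 0, 75], [16, 0, 0, 0, 0, 0, 75]],
])

```text
clock: 5.25
tcp_pos: [0.4544, 0.2051, 0.1893]
orientation: [179.8, 0.0, 99.0]
force: [4.0, -2.8, -0.8]
opening: 0.878
finger_force: 1.9
```

```bash
python3 -c "
from h import *
where();print(state()['wrist_torque'])"
```

```text
t 5.25 easel [-20.5  -5. ] z 189.3 yaw [ 1.7983e+02  0.0000e+00 -1.1000e-01] F [ 4.  -2.8 -0.8] op 75.0 ff 1.9224194437265396 q [-30.  52.   0. 119.  -0.   8. -21.]
[-0.62512669 -0.73768067 -0.16723404]
```

carry_out([
  [[2, 0, 0, 0, 0, 0, 75], [4, 0, 0, 0, 0, 0, 75], [6, 0, 0, 0, 0, 0, 75], [6, 0, 0, 0, 0, 0, 75]],
])

```text
clock: 5.65
tcp_pos: [0.4535, 0.2108, 0.1893]
orientation: [179.8, 0.0, 99.0]
force: [3.7, -3.7, 0.7]
opening: 0.878
finger_force: 2.0
```

```bash
python3 -c "
from h import *
import cv2
where();print(state()['wrist_torque'])
a=read_camera('top')[230:335,140:280]
cv2.imwrite('pics/c4.png',cv2.resize(a,None,fx=5.6,fy=5.6,interpolation=cv2.INTER_CUBIC))"
```

```text
t 5.65 easel [-26.2  -5. ] z 189.3 yaw [ 1.7984e+02  1.0000e-02 -1.2000e-01] F [ 3.7 -3.7  0.7] op 75.0 ff 1.9532094150781631 q [-30.  52.   0. 119.  -0.   8. -21.]
[-0.59219587 -0.74580271 -0.14438209]
```

View pics/c4.png

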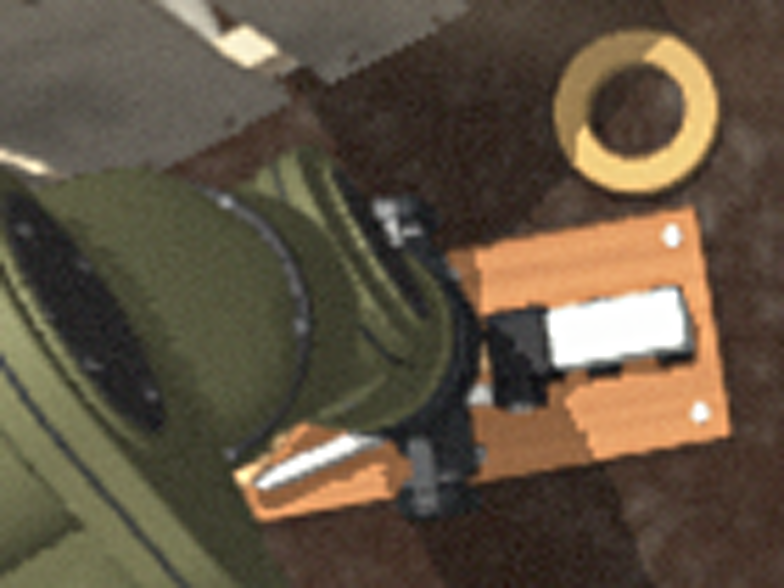

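This shows a bar end at (240,475), out to the left, so the leg was drawn about 39 mm with the bar still skewed: friction at the bar's corner jammed the swivel. I'll back off so the spring returns the leg, then turn the bar by gripping its thickness.

carry_out([
  [[-10, 0, 0, 0, 0, 0, 75], [-20, 0, 0, 0, 0, 0, 75], [-30, 0, 0, 0, 0, 0, 75], [-40, 0, 0, 0, 0, 0, 75], [-46, 0, 0, 0, 0, 0, 75], [-46, 0, -30, 0, 0, 0, 75], [-46, 0, -70, 0, 0, 0, 75], [-46, 0, -100, 0, 0, 8, 75]],
])

```text
clock: 6.5
tcp_pos: [0.459, 0.1659, 0.2899]
orientation: [-179.9, -0.1, 91.1]
force: [0.8, -0.4, -0.3]
opening: 0.879
finger_force: 0.0
```

```bash
python3 -c "
from h import *
where(); go(-65,-120,330,45)"
```

```text
t 6.5 easel [18.9 -6.7] z 289.9 yaw [-1.7989e+02 -8.0000e-02 -8.0900e+00] F [ 0.8 -0.4 -0.3] op 75.0 ff 0.0 q [-26.  41.   1. 119.  -2.  20. -22.]
shift [  67.2 -124.1  -39.7] turn [ -0.07  -0.12 -53.09]
```

carry_out([
  [[8, -12, -5, 0, 0, -7, 40], [16, -24, -10, 0, 0, -14, 40], [24, -36, -15, 0, 0, -21, 40], [32, -48, -20, 0, 0, -28, 40], [40, -60, -25, 0, 0, -35, 40], [48, -72, -30, 0, 0, -42, 40], [56, -84, -35, 0, 0, -49, 40], [63, -94, -40, 0, 0, -53, 40]],
])

```text
clock: 7.3
tcp_pos: [0.3631, 0.2274, 0.3288]
orientation: [-179.9, -0.1, 144.5]
force: [-0.6, 0.3, -0.1]
opening: 0.47
finger_force: 0.0
```

```bash
python3 -c "
from h import *
import cv2
where(); go(-67.6,-22.6,280,45)
a=read_camera('top')[230:335,140:280]
cv2.imwrite('pics/c5.png',cv2.resize(a,None,fx=5.6,fy=5.6,interpolation=cv2.INTER_CUBIC))"
```

```text
t 7.3 easel [-57.  -91.6] z 328.8 yaw [-1.7993e+02 -9.0000e-02  4.5310e+01] F [-0.6  0.3 -0.1] op 40.1 ff 0.0 q [-32.  34. -10. 127.  16.  21.  -1.]
shift [-41.7  56.1  48.6] turn [-0.07 -0.09  0.31]
```

View pics/c5.png

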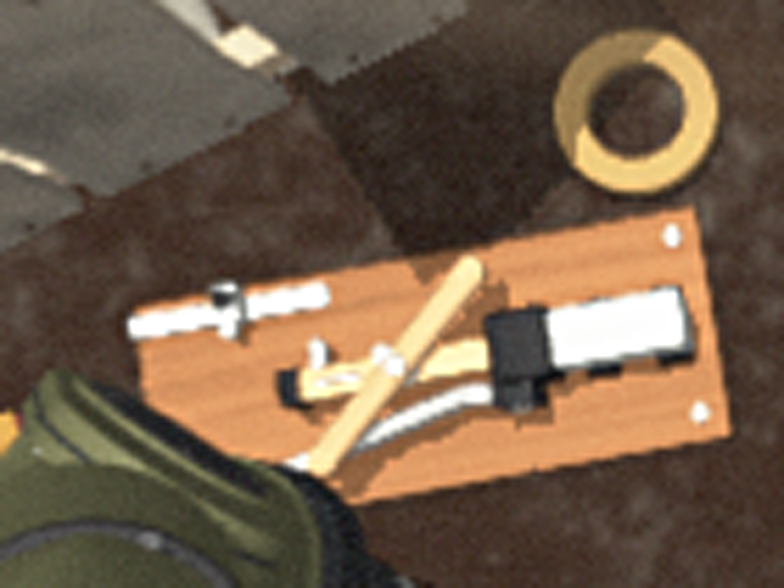

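The leg is back in: its end cap is at (290,388) and the bar runs (473,265)–(320,468), at the same angle as before. The index block tip is at (232,335) and the pointer at (318,348). Now I'll grip across the bar's thickness on the lower half.

carry_out([
  [[-14, 19, 16, 0, 0, 0, 40], [-28, 38, 32, 0, 0, 0, 40], [-41.5, 56, 48, 0, 0, 0.3, 40], [-41.5, 56, 75, 0, 0, 0.3, 40], [-41.5, 56, 95, 0, 0, 0.3, 40], [-41.5, 56, 104, 0, 0, 0.3, 40], [-41.5, 56, 104, 0, 0, 0.3, 40]],
])

```text
clock: 8.05
tcp_pos: [0.4305, 0.2477, 0.2237]
orientation: [-179.9, -0.1, 143.8]
force: [0.1, -0.4, 0.3]
opening: 0.469
finger_force: 0.0
```

```bash
python3 -c "
from h import *
where()
o=(140,230)
a=E(unproj(crop((473,265),5.6,o),.062),np.load('P.npy'));b=E(unproj(crop((320,468),5.6,o),.062),np.load('P.npy'));print(a,b,np.degrees(np.arctan2(*(a-b))))"
```

```text
t 8.05 easel [-66.4 -21.8] z 223.7 yaw [-1.7986e+02 -5.0000e-02  4.4650e+01] F [ 0.1 -0.4  0.3] op 40.0 ff 0.0 q [-32.  48.  -6. 119.  19.  14.  -0.]
[-4.06111969 38.18071073] [-84.93239628 -39.61466792] 46.110591874515634
```

carry_out([
  [[0, 0, 0, 0, 0, 0, 10], [0, 0, 0, 0, 0, 0, 10], [0, 0, 0, 0, 0, 0, 10], [0, 0, 0, 0, 0, 0, 10]],
])

```text
clock: 8.45
tcp_pos: [0.4308, 0.2476, 0.2255]
orientation: [-180.0, 0.0, 143.8]
force: [-1.9, -1.6, 6.1]
opening: 0.157
finger_force: 19.8
```

Run:
```python
from h import *
where()
for a in (-45,-37,-29,-21,-13,-5,0):
    t=np.radians(a); go(-45+32*np.sin(t),-32*np.cos(t),224,a+90)
```

```text
t 8.45 easel [-66.2 -21.5] z 225.5 yaw [-1.7999e+02  1.0000e-02  4.4640e+01] F [-1.9 -1.6  6.1] op 13.4 ff 19.778675436973572 q [-32.  48.  -6. 119.  19.  14.  -0.]
shift [1.8 0.2 1.5] turn [-0.01  0.01 -0.36]
shift [ 1.5 -4.2  1.5] turn [-0.01  0.01 -8.36]
shift [ 0.5 -8.6  1.5] turn [-1.000e-02  1.000e-02 -1.636e+01]
shift [ -1.  -12.8   1.5] turn [-1.000e-02  1.000e-02 -2.436e+01]
shift [ -3.1 -16.7   1.5] turn [-1.000e-02  1.000e-02 -3.236e+01]
shift [ -5.8 -20.3   1.5] turn [-1.000e-02  1.000e-02 -4.036e+01]
shift [ -7.7 -22.3   1.5] turn [-1.000e-02  1.000e-02 -4.536e+01]
```

The bar is gripped (13.4 mm). Now I'll turn it square along the arc about its pin.

carry_out([
  [[-0.3, -4.1, 0, 0, 0, -8.4, 10], [-1.2, -8.2, 0, 0, 0, -16.4, 10], [-2.6, -12.1, 0, 0, 0, -24.4, 10], [-4.6, -15.8, 0, 0, 0, -32.4, 10], [-7.1, -19.2, 0, 0, 0, -40.4, 10], [-8.9, -21.1, 0, 0, 0, -45.4, 10], [-8.9, -21.1, 0, 0, 0, -45.4, 10], [-8.9, -21.1, 0, 0, 0, -45.4, 10]],
])

```text
clock: 9.25
tcp_pos: [0.4253, 0.2251, 0.2255]
orientation: [-180.0, -0.0, -170.8]
force: [-2.7, -1.8, 7.5]
opening: 0.153
finger_force: 19.9
```

```bash
python3 -c "
from h import *
where(); print(state()['wrist_torque'])"
```

```text
t 9.25 easel [-44.8 -30.5] z 225.5 yaw [-1.7996e+02 -1.0000e-02 -2.6994e+02] F [-2.7 -1.8  7.5] op 13.1 ff 19.85396772623062 q [-26.  48. -13. 122.  41.  15.  25.]
[-0.43796135  0.59427569 -0.00662787]
```

The tool is at th=90.06°, so the bar is square. Release, rise, and re-orient.

carry_out([
  [[0, 0, 0, 0, 0, 0, 40], [0, 0, 0, 0, 0, 0, 40], [0, 0, -20, 0, 0, 0, 40], [0, 0, -50, 0, 0, 0, 60], [0, 0, -60, 0, 0, 8, 75], [0, 0, -60, 0, 0, 16, 75], [0, 0, -60, 0, 0, 24, 75], [0, 0, -60, 0, 0, 32, 75]],
])

```text
clock: 10.05
tcp_pos: [0.4261, 0.2258, 0.2849]
orientation: [179.9, 0.0, 156.9]
force: [-0.2, 0.2, 0.3]
opening: 0.875
finger_force: 0.0
```

```bash
python3 -c "
from h import *
where();  go(-20,-5,270,0)
import cv2
a=read_camera('top')[230:335,140:280]
cv2.imwrite('pics/c6.png',cv2.resize(a,None,fx=5.6,fy=5.6,interpolation=cv2.INTER_CUBIC))"
```

```text
t 10.05 easel [-45.4 -29.6] z 284.9 yaw [1.7992e+02 4.0000e-02 5.7720e+01] F [-0.2  0.2  0.3] op 74.8 ff 0.0 q [-25.  41. -13. 120.  24.  21.   9.]
shift [-34.4  -8.4  15. ] turn [ 9.000e-02 -1.000e-02  5.772e+01]
```

View pics/c6.png

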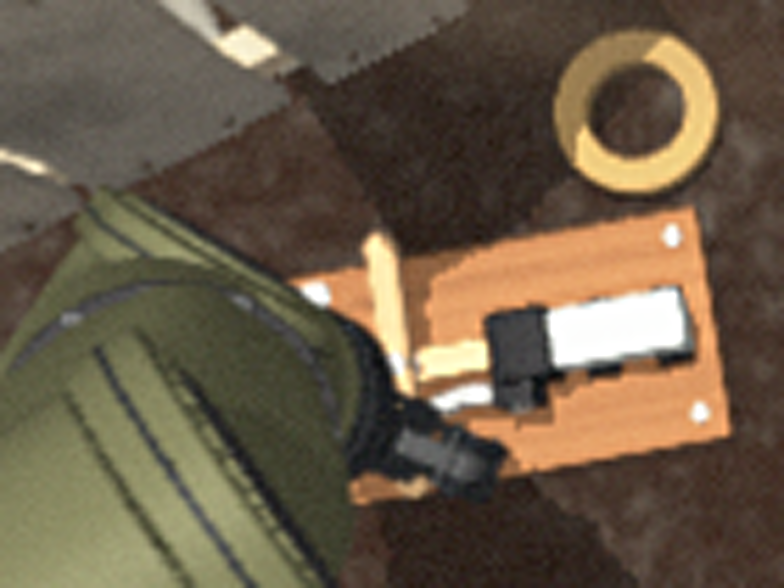

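The crossbar now stands square, running (378,240)–(405,380). Move to the collar side.

carry_out([
  [[-5, -1, 2, 0, 0, 8, 75], [-10, -2, 4, 0, 0, 16, 75], [-15, -4, 6, 0, 0, 24, 75], [-20, -5, 8, 0, 0, 32, 75], [-25, -6, 10, 0, 0, 40, 75], [-30, -7, 12, 0, 0, 48, 75], [-34.5, -8.5, 15, 0, 0, 56, 75], [-34.5, -8.5, 15, 0, 0, 57.7, 75]],
])

```text
clock: 10.9
tcp_pos: [0.4547, 0.2042, 0.2694]
orientation: [180.0, 0.0, 99.5]
force: [0.6, -0.0, -0.0]
opening: 0.879
finger_force: 0.0
```

```bash
python3 -c "
from h import *
where(); go(-20,-5,188,0)
import cv2
a=cv2.imread('pics/top0.png')[272:305,155:205]
cv2.imwrite('pics/c7.png',cv2.resize(a,None,fx=16,fy=16,interpolation=cv2.INTER_CUBIC))"
```

```text
t 10.9 easel [-19.6  -4.8] z 269.4 yaw [1.7998e+02 2.0000e-02 3.3000e-01] F [ 0.6 -0.  -0. ] op 75.0 ff 0.0 q [-29.  43.  -1. 118.   1.  19. -21.]
shift [ 0.5 -0.2 81.4] turn [0.02 0.02 0.33]
```

View pics/c7.png

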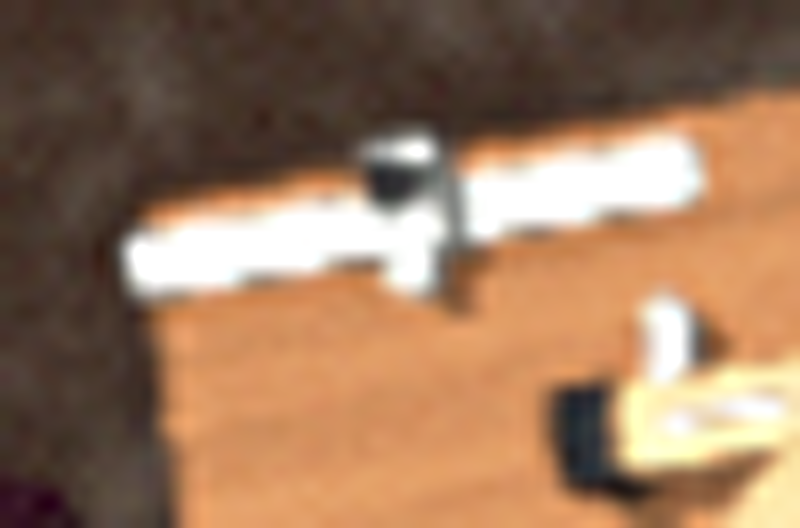

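The index block top spans columns 362–440 near row 150 and 385–437 near row 270. The pointer tip is at (665,300).

Run:
```python
from h import *
P=np.load('P.npy')
for n,c,z in[("blkback",(401,150),.041),("blkfront",(412,265),.041),("tip28",(418,292),.028),("tip41",(418,292),.041),("ptr tip",(665,300),.029),("ptr base",(668,360),.029),("cap left",(556,400),.04),("cap left2",(572,480),.04)]:
    print(n,E(unproj(crop(c,16,(155,272)),z),P).round(1))
for x in (-120,-122,-124,-126):
    # predicted crop positions: block top corners, tip
    q=proj(W([[x-6,35,41],[x+6,35,41],[x-6,55,41],[x+6,55,41],[x,29,28]],P)); print(x,((q+.5-[155,272])*16-.5).round(0).tolist())
q=proj(W([[-85,22,28],[-103,7,46],[-103,-7,46]],P));print(((q+.5-[155,272])*16-.5).round(0))
```

```text
blkback [-121.6   51.8]
blkfront [-122.4   33.1]
tip28 [-125.3   30.4]
tip41 [-122.    28.7]
ptr tip [-86.   21.7]
ptr base [-86.9  12. ]
cap left [-102.9    7.6]
cap left2 [-102.1   -5.5]
-120 [[388.0, 258.0], [462.0, 244.0], [371.0, 136.0], [446.0, 122.0], [452.0, 294.0]]
-122 [[376.0, 260.0], [450.0, 246.0], [359.0, 138.0], [433.0, 124.0], [440.0, 297.0]]
-124 [[363.0, 262.0], [438.0, 249.0], [347.0, 140.0], [421.0, 127.0], [427.0, 299.0]]
-126 [[351.0, 265.0], [425.0, 251.0], [334.0, 142.0], [408.0, 129.0], [415.0, 301.0]]
[[672. 297.]
 [546. 401.]
 [558. 488.]]
```

carry_out([
  [[0, 0, 25, 0, 0, 0, 75], [0, 0, 50, 0, 0, 0, 75], [0, 0, 70, 0, 0, 0.3, 75], [0, 0, 81, 0, 0, 0.3, 75], [0, 0, 81, 0, 0, 0.3, 75]],
])

```text
clock: 11.4
tcp_pos: [0.4538, 0.2045, 0.1876]
orientation: [-179.9, 0.0, 99.4]
force: [-0.8, -0.1, -0.0]
opening: 0.876
finger_force: 0.0
```

```bash
python3 -c "
from h import *
where()"
```

```text
t 11.4 easel [-20.   -5.6] z 187.6 yaw [-1.7987e+02  1.0000e-02  2.0000e-01] F [-0.8 -0.1 -0. ] op 74.8 ff 0.0 q [-29.  53.  -0. 119.   2.   8. -22.]
```

Run:
```python
import cv2
a=cv2.imread('pics/top0.png')
b=a[:,:,0]
print("blue ch, cols 174-200"); 
for r in range(278,298): print(r,' '.join(f'{v:3d}' for v in b[r,174:201]))
```

```text
blue ch, cols 174-200
278  48  54  53  40  47  32  43  35  38  35  38  36  34  37  39  38  46  45  40  37  52  49  56  61  64  58  77
279  31  47  41  44  35  44  46  43  36  39  35  35  35  35  38  41  47  50  54  56  64  74  82  99  94  93  92
280  37  37  43  54  79  96 129 132  62  47  41  48  50  47  59  68  81  88  85 108 133 168 184 172 109  89  99
281  41  45  50  96 154 193 250 255 113  75  72  93  89 101 126 145 179 182 173 206 237 255 255 255 172  92  90
282  48  50  59  72  68  81 102 121 109 109 139 185 182 188 224 253 255 255 255 255 255 255 255 255 208 101  97
283  89  88  94  89  50  50  59  98 126 135 239 255 255 255 255 255 255 255 255 255 255 255 255 255 230 113  90
284 179 167 193 185 102  75 120 174 156 136 233 255 255 255 255 255 255 255 255 255 255 255 255 226 142  93  86
285 255 255 255 255 228 195 242 255 203 133 230 255 255 255 255 255 255 245 172 122 121 124 116  97  83  84  87
286 255 255 255 255 255 255 255 255 229 135 218 255 188 140 118 120 119 107  87  74  72  79  83  92  87  94  97
287 255 255 255 255 255 251 254 247 153  98  99 102  90  82  79  81  7
[... 461 characters left out ...]
 113 201 255 229 111  88 101
292  94 102  98  96  97  95  97  97  97 104 105 104 103 101 104 103 102 101 101  95  93 184 255 255 121  66  94
293  95  96  96  94 101 101  99  99 105 103 105 107 103  99  96  97 100 102 100  98  94 174 255 255 110  51  68
294  99 103 104 101 103 101 104 100  99  98 100  97  95  94  96 101  96  98  96  91  96 180 255 255 116  76  97
295  95  99 105 101 104  98 100  99  94  95  98  91  93  99  98  98  92  89  76  80 110 190 254 191 133 138 182
296 102  97  99  98  93  96  97  95  95  92  99  97  97  97  92  69  49  52  55  91 164 187 186 180 177 188 195
297  97  95  97  92  93  94  96  89  99  98  98  97 101  99  87  63  47  53  62 111 186 185 187 204 193 204 233
```

carry_out([
  [[2, 0.5, 0, 0, 0, 0, 75], [4, 0.5, 0, 0, 0, 0, 75], [4, 0.5, 0, 0, 0, 0, 75]],
])

```text
clock: 11.7
tcp_pos: [0.4543, 0.2091, 0.1896]
orientation: [179.9, -0.1, 99.3]
force: [0.1, 0.4, -0.9]
opening: 0.876
finger_force: 0.0
```

carry_out([
  [[1, 0, 0, 0, 0, 0, 75], [1, 0, 0, 0, 0, 0, 75]],
])

```text
clock: 11.9
tcp_pos: [0.454, 0.2096, 0.1891]
orientation: [180.0, -0.0, 99.2]
force: [-0.6, -0.6, 0.1]
opening: 0.876
finger_force: 0.0
```

carry_out([
  [[1, 0, 0, 0, 0, 0, 75], [1, 0, 0, 0, 0, 0, 75]],
])

```text
clock: 12.1
tcp_pos: [0.4538, 0.2106, 0.1888]
orientation: [180.0, -0.0, 99.2]
force: [-0.5, -0.5, 0.4]
opening: 0.879
finger_force: 0.0
```

carry_out([
  [[1, 0, 0, 0, 0, 0, 75], [1, 0, 0, 0, 0, 0, 75]],
])

```text
clock: 12.3
tcp_pos: [0.4537, 0.2112, 0.1887]
orientation: [-180.0, 0.0, 99.2]
force: [-0.8, -0.9, 0.3]
opening: 0.877
finger_force: 0.4
```

carry_out([
  [[1, 0, 0, 0, 0, 0, 75], [1, 0, 0, 0, 0, 0, 75]],
])

```text
clock: 12.5
tcp_pos: [0.4537, 0.2115, 0.1887]
orientation: [-180.0, 0.1, 99.1]
force: [1.0, -3.6, 0.3]
opening: 0.879
finger_force: 2.0
```

carry_out([
  [[1, 0, 0, 0, 0, 0, 75], [1, 0, 0, 0, 0, 0, 75]],
])

```text
clock: 12.7
tcp_pos: [0.4534, 0.2129, 0.1887]
orientation: [-180.0, 0.0, 99.2]
force: [1.3, -4.9, 1.4]
opening: 0.879
finger_force: 2.2
```

```bash
python3 -c "
from h import *
where();print(state()['wrist_torque'])"
```

```text
t 12.7 easel [-28.3  -4.7] z 188.7 yaw [-1.7999e+02  4.0000e-02  1.0000e-02] F [ 1.3 -4.9  1.4] op 75.0 ff 2.211655229330063 q [-30.  53.  -0. 119.   1.   9. -22.]
[-0.76723511 -0.18285582 -0.00735745]
```

Contact came at TCP easel x ≈ -27, exactly as predicted, so the pose fit is good. Draw the leg out by about 38.8 mm in total.

carry_out([
  [[5, 0, 0, 0, 0, 0, 75], [10, 0, 0, 0, 0, 0, 75], [15, 0, 0, 0, 0, 0, 75], [20, 0, 0, 0, 0, 0, 75], [25, 0, 0, 0, 0, 0, 75], [30, 0, 0, 0, 0, 0, 75], [34, 0, 0, 0, 0, 0, 75], [34, 0, 0, 0, 0, 0, 75]],
])

```text
clock: 13.5
tcp_pos: [0.4478, 0.248, 0.1887]
orientation: [180.0, -0.1, 99.3]
force: [1.9, -3.7, 0.2]
opening: 0.88
finger_force: 1.9
```

Run:
```python
from h import *
where()
go(-65.8,-4.5,188,0)
a=read_camera('top');b=read_camera('side')
import cv2
print(proj(W([[-124,29,28],[-85-35,22,28]],np.load('P.npy')),'side'))
cv2.imwrite('pics/c8.png',np.hstack([cv2.resize(a[260:330,150:250],(400,280),interpolation=2),cv2.resize(b[140:240,240:383],(400,280),interpolation=2)]))
```

```text
t 13.5 easel [-63.8  -4.7] z 188.7 yaw [ 1.7997e+02 -5.0000e-02  1.3000e-01] F [ 1.9 -3.7  0.2] op 75.1 ff 1.925283595919609 q [-34.  53.   0. 117.  -0.  10. -24.]
shift [2.  0.2 0.7] turn [ 0.03 -0.05  0.13]
[[301.68484631 193.72730703]
 [299.69646346 194.34694666]]
```

View pics/c8.png

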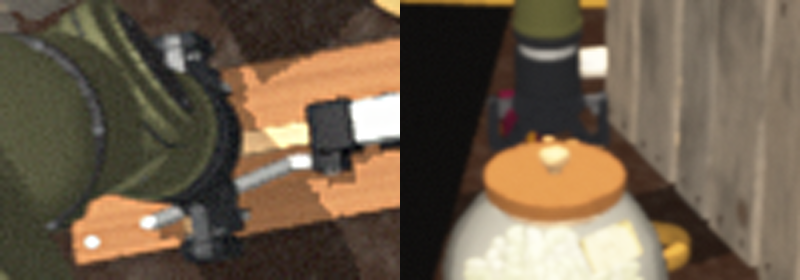

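Neither view shows the pointer: the hand and arm cover it in the top view and the jar blocks the side view. Kinematics with the confirmed contact will have to do. The lever tip (148,222) is visible in the left half and clear of the near finger. Next: the last 1.8 mm, then check.

carry_out([
  [[1.8, 0.2, 0, 0, 0, -0.1, 75], [1.8, 0.2, 0, 0, 0, -0.1, 75], [1.8, 0.2, 0, 0, 0, -0.1, 75]],
])

```text
clock: 13.9
tcp_pos: [0.4478, 0.2487, 0.1887]
orientation: [-180.0, -0.0, 99.3]
force: [2.0, -3.6, 0.1]
opening: 0.878
finger_force: 2.0
```

```bash
python3 -c "
from h import *
where()"
```

```text
t 13.9 easel [-64.6  -4.6] z 188.7 yaw [-1.8e+02 -1.0e-02  1.5e-01] F [ 2.  -3.6  0.1] op 75.0 ff 1.997805219143629 q [-34.  53.   0. 117.  -0.  10. -24.]
```

carry_out([
  [[1.1, 0, 0, 0, 0, -0.1, 75], [1.1, 0, 0, 0, 0, -0.1, 75], [1.1, 0, 0, 0, 0, -0.1, 75]],
])

```text
clock: 14.2
tcp_pos: [0.4476, 0.2498, 0.1887]
orientation: [-180.0, 0.0, 99.4]
force: [1.6, -4.6, -0.5]
opening: 0.877
finger_force: 2.3
```

```bash
python3 -c "
from h import *
where()"
```

```text
t 14.2 easel [-65.7  -4.6] z 188.7 yaw [-180.      0.      0.25] F [ 1.6 -4.6 -0.5] op 74.9 ff 2.2682198882102966 q [-34.  53.   0. 117.  -0.  10. -24.]
```

At -65.7, as wanted. Squeeze the lever shut, progressively.

carry_out([
  [[0, 0, 0, 0, 0, 0, 65], [0, 0, 0, 0, 0, 0, 55], [0, 0, 0, 0, 0, 0, 48], [0, 0, 0, 0, 0, 0, 42], [0, 0, 0, 0, 0, 0, 38], [0, 0, 0, 0, 0, 0, 34], [0, 0, 0, 0, 0, 0, 30], [0, 0, 0, 0, 0, 0, 28]],
], grip_force=60)

```text
clock: 15.0
tcp_pos: [0.4468, 0.2496, 0.1883]
orientation: [-179.9, 0.0, 99.4]
force: [-0.3, -5.2, 2.4]
opening: 0.329
finger_force: 0.8
```

```bash
python3 -c "
from h import *
where()"
```

```text
t 15.0 easel [-65.6  -5.4] z 188.3 yaw [-1.7986e+02  4.0000e-02  2.9000e-01] F [-0.3 -5.2  2.4] op 28.1 ff 0.7682184688746929 q [-34.  53.   0. 117.  -0.  10. -24.]
```

carry_out([
  [[0, 0.6, 0, 0, 0, 0, 24], [0, 0.6, 0, 0, 0, 0, 20], [0, 0.6, 0, 0, 0, 0, 15], [0, 0.6, 0, 0, 0, 0, 15], [0, 0.6, 0, 0, 0, 0, 15], [0, 0.6, 0, 0, 0, 0, 15]],
])

```text
clock: 15.6
tcp_pos: [0.4473, 0.2495, 0.1885]
orientation: [-179.8, 0.0, 99.4]
force: [-2.1, -4.5, 4.6]
opening: 0.246
finger_force: 59.7
```

```bash
python3 -c "
from h import *
where()"
```

```text
t 15.6 easel [-65.5  -4.9] z 188.5 yaw [-1.7984e+02  5.0000e-02  2.1000e-01] F [-2.1 -4.5  4.6] op 21.0 ff 59.65310990810394 q [-34.  53.   0. 117.  -0.  11. -24.]
```

The grip is 59.7 N at 21 mm, so leg and lever are pressed together and the lever is shut. The tool is at x = -65.5. Check that it is steady, then hand in.

carry_out([
  [[0, 0, 0, 0, 0, 0, 15], [0, 0, 0, 0, 0, 0, 15], [0, 0, 0, 0, 0, 0, 15], [0, 0, 0, 0, 0, 0, 15]],
])

```text
clock: 16.0
tcp_pos: [0.4473, 0.2496, 0.1885]
orientation: [-179.8, 0.0, 99.4]
force: [-2.2, -4.9, 3.7]
opening: 0.243
finger_force: 59.7
```

```bash
python3 -c "
from h import *
where(); print(hand_in())"
```

```text
t 16.0 easel [-65.5  -4.9] z 188.5 yaw [-1.7985e+02  5.0000e-02  2.1000e-01] F [-2.2 -4.9  3.7] op 20.7 ff 59.6552699804306 q [-34.  53.   0. 117.  -0.  11. -24.]
the job is handed in; nothing more can be done
None
```

Handed in at 16.0 s, still holding: crossbar square, leg drawn about 38.5 mm to the index (estimated to 1–2 mm, since the arm hid the pointer at the end), and lever squeezed shut at about 60 N. Two early errors: the fingertips pressed about 47 N on the bar, and a failed first attempt drew the leg out skewed before it sprang back. I also viewed 11 pictures, one over the limit.

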